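# Lock the moss-picture turntable

## Robot

A 6-joint arm with a two-finger parallel gripper is mounted at the origin on the work surface. World frame = base frame: x ahead of the robot, y to its left, z up, the work surface at z = 0. Lengths are in m, angles in degrees, forces in N, time in s.
With the tool pointing down it reaches from about 0.3 to 0.75 m from the base axis. Payload 8.5 kg.
Tool frame: the origin (TCP) lies midway between the tips of the shut fingers; the grasp point (between the pads) lies 19 mm behind it; z points along the fingers, y is the direction in which the jaws open and shut (so a half turn about z gives the same grasp; the last joint's range is limited). The gripper opens to 85 mm and grips with 20 to 120 N. Pads are 22 mm wide; open, the fingers measure 114 mm over their backs; the gripper's body (76 mm by 85 mm) begins 54 mm behind the grasp point. The pads swing forward as they close: fully open they stand 13 mm farther back than shut.
Start: joints at [51.835, 21.807, 74.336, -0, 83.858, -12.336], TCP at [0.24, 0.495, 0.196] pointing down, gripper open.
Joint ranges: [-178.18, 178.18], [-50.72, 133.34], [12.68, 142.11], [-81.47, 261.47], [9.98, 163.14], [-165.26, 165.26]. Speed limits (degrees/s): [136.94, 136.94, 180, 180, 180, 180].

## Interface

Orientations are given as a 3x3 rotation matrix whose columns are the frame's x, y, z axes.
In Python, from rig import env, eyes, close_job gives the robot as it stands.
- The arm moves only by the tool jog_arm, never from a script. Its argument "deltas" is one flat list of numbers, 7 for each row, row after row: the shift along the tool's x, y, z in units of 0.75 m (1.0 is 0.75 m), then the turn, a rotation vector about the tool's x, y, z in units of 180 degrees (1.0 is 180 degrees), then the gripper command: -1 is fully open, 1 is shut, values between are in proportion. In form: [dx, dy, dz, ax, ay, az, fingers, dx, dy, dz, ax, ay, az, fingers, ...]. A call has 1 to 12 rows; each row is the pose to reach, as a shift and turn from the pose commanded when the call began, along the tool's axes at that moment, turning the shorter way round; what a row does not reach only later rows make up. A row lasts 1/12 s, in which the tool goes at most 41.7 mm and 7.16 degrees, less where a joint would pass 70% of its speed; a pose out of reach is approached as far as the arm can. A call with a number of a shift or a turn outside -1 to 1 is refused whole. A call with a gripper value outside its range is refused whole. The fingers move at their own pace and stop on an object; "grip_force" is the grip in N (left out, the last holds). Time passes only in rows, so rows that repeat a pose let the fingers close. It gives the time, the measured TCP pose, the force and the opening at its end, in the units of the state.
- env.observe(): the state, without advancing time (a new reading comes with each control period).
- eyes.get_image(name): name is "side" or "top"; returns the picture (420x560x3 uint8, red, green, blue); there is no depth.
- eyes.camera_params(name): a dict with "intrinsics" (3x3 intrinsics, pixels), "R" (3x3) and "t" (3): a world point X has camera coordinates R X + t. Camera axes: x right, y down, z forward; pixel columns grow to the right and rows downward; lengths in m; the calibration is good to about 2 mm. A picture is of the moment at which its call begins. camera_params takes no time and is no camera call.
- close_job(): hands the job in, once; it reports no verdict.
The state is a dict: "time_s": time; "q": joint angles; "qvel": joint speeds; "joint_efforts": joint torques, N m; "position": TCP position; "tool_rot": TCP orientation; "ft_force": force on the tool from outside, world axes, zero at the start; "wrist_torque": the same for the moment, N m; "grip_width": finger opening in m.
Only numpy, scipy, OpenCV 4.12 (cv2) and the standard library are available. Lean on these libraries where they do the work, as an engineer would, in place of code of your own. Each camera call takes 0.05 s, during which the arm holds its last target.

## Task

Lock the turntable so that the moss picture cannot turn: with one fingertip press the green spring catch fully down and keep it down while the other fingertip pushes the red knob of the bolt all the way home towards the turntable. Then let go so that the catch springs back up, and move clear. Do not turn the turntable or disturb the other things about.

Things in the scene. Friction and masses are not known exactly. Their poses are not given: they have to be found in the camera images.
- stand: plywood board, 485 x 220 x 12 mm, fixed to the table; carries the lock and, at its other end, a turntable (236 mm across, centre at local x +205 mm, moss up to 55 mm high). Origin on the table under the bolt's line. Local +x: the way the bolt slides home, to the turntable; +y: across, to the catch; z up. Two guides 37 mm high, 28 mm wide bridge the bolt at local x -86 and +62 mm.
- bolt (a joint): travel of the steel bolt along local +x of the stand, in m: 0 = drawn back, 0.032 = fully home on its stop, its nose between two brass cheeks on the turntable. About 1.5 N of friction; stays where it is left. With the catch up, the catch's tongue stands between the bolt's teeth and blocks it (about 4 mm of play each way); let go halfway, the catch blocks it again.
- bolt_knob (a point): centre of the top of the bolt's red upright knob (moves with the bolt), at local (-15, 0, 74) mm of the stand when the bolt is at 0. The knob is a post 14 mm along the bolt, 22 mm across, its top 74 mm above the table, its foot on the bolt's top face, 32 mm above the table. Behind it (local -x) the bar is bare for 55 mm, ahead for 70 mm.
- catch (a joint): how far the green safety catch is pressed down, in m: 0 = up (locking), 0.008 = fully down on its stop. Its tongue clears the bolt's teeth from 0.005 on. The spring needs about 2 N to start and 6 N fully down, and raises the catch when let go.
- catch_pad (a point): centre of the top of the green catch, a flat bar 90 mm long (along the bolt), 26 mm wide, top 52 mm above the table when up, 44 mm fully down. At local (-15, 56, 52) mm of the stand: parallel to the bolt, its centre line 56 mm beside the bolt's. It sinks level wherever it is pressed, and a fingertip can slide along it.
- turntable (a joint): turn of the turntable in rad; 0 = its brass cheeks face the bolt, as it starts. It turns with light friction if pushed.
- pin_jar: glass pin jar with brass lid, 40 mm across, 45 mm high, standing on the stand; origin at the centre of its underside; a bystander, to be left alone
- floral_tape: dull green roll of floral tape lying flat on the stand, 52 mm across, 18 mm high; origin at the centre of its underside; a bystander, to be left alone
- mushroom: small tan ornamental mushroom on the stand, cap 44 mm across, 41 mm high; origin at the centre of its underside; a bystander, to be left alone
- brush: hand brush with wooden handle, 190 mm long, lying on the table; a bystander, to be left alone
- glue: white glue bottle with orange cap, 48 mm across, 120 mm high, on the table; origin at the centre of its underside; a bystander, to be left alone
- pot: empty terracotta pot, 80 mm across, 65 mm high, on the table; origin at the centre of its underside; a bystander, to be left alone
- pine_cone: brown pine cone, 42 mm across, 48 mm high, on the table; origin at the centre of its underside; a bystander, to be left alone

How it is judged:
By the outcome, as a careful person would: the job done as asked, in the order asked, and still so for the second after the job is handed in, with the robot touching nothing.
It also fails if it takes over 34 s, if anything falls off the work surface, if the arm or the gripper's body presses on something with over 40 N, if the wrist force passes 120 N, or if a joint passes its speed limit or range.

## Working session

There is one attempt and no reset: what is moved stays moved. The work goes in short steps, Python scripts to look and compute and a tool call to move; the robot and the scene stay as the last step left them, time stands still between calls to the robot, and variables do not carry over. Pictures are saved under pics/ and viewed, and the job is handed in when it is done.

Besides the shell and the picture viewer there is one more tool, called after "Request:" by a JSON object that holds its "api" and its "payload", one argument or row to a line. jog_arm: Moves the arm, as the interface text tells. Its arguments: {"type":"object","properties":{"deltas":{"type":"array"},"grip_force":{"type":"number"}},"required":["deltas"]}

```bash
mkdir -p pics; python3 - <<'E'
from rig import env, eyes
import cv2, numpy as np
s=env.observe(); print(s['time_s'],s['position'],s['tool_rot'],s['grip_width'])
for n in('side','top'):
    im=eyes.get_image(n); cv2.imwrite(f'pics/{n}0.png',im[:,:,::-1]); p=eyes.camera_params(n); print(n,p)
E
```

```text
0.0 [0.23940122 0.49480526 0.19561325] [[-9.00110208e-01  4.35661361e-01 -8.89722234e-04]
 [ 4.35662155e-01  9.00109577e-01 -1.11156033e-03]
 [ 3.16583618e-04 -1.38814510e-03 -9.99998986e-01]] 0.08553078323718695
side {'intrinsics': array([[445.1538633 ,   0.        , 290.43487235],
       [  0.        , 445.1538633 , 215.61269743],
       [  0.        ,   0.        ,   1.        ]]), 'R': array([[ 0.90251984, -0.43005087, -0.02267569],
       [-0.26913676, -0.52214845, -0.80927523],
       [ 0.33618944,  0.73648982, -0.58699183]]), 't': array([-0.51818581,  0.19213607,  0.97992432])}
top {'intrinsics': array([[445.25993007,   0.        , 270.89296233],
       [  0.        , 445.25993007, 206.02544538],
       [  0.        ,   0.        ,   1.        ]]), 'R': array([[ 0.00312589, -0.99997389, -0.0065151 ],
       [-0.99815803, -0.00272535, -0.06060634],
       [ 0.060587  ,  0.00669254, -0.99814048]]), 't': array([0.00150661, 0.57933194, 1.29115694])}
```

View pics/side0.png

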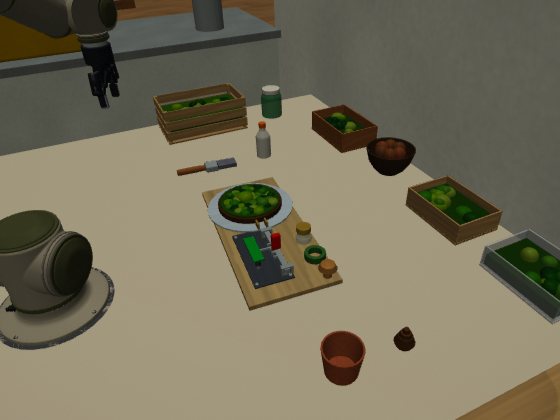

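View pics/top0.png

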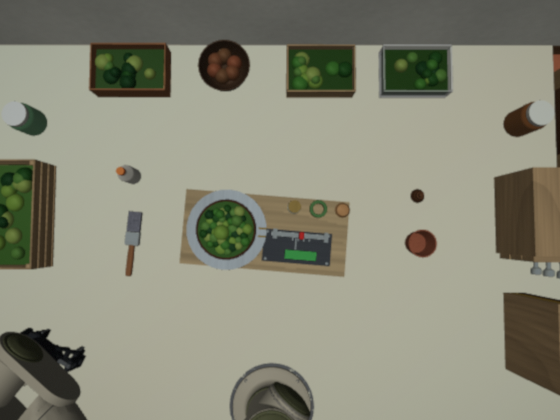

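The side view shows the stand centred near (265,235), with the green catch at (253,248) and the red knob at (276,241). In the top view the knob is near (301,236), the catch near (300,256) and the turntable on the left, at (227,229). Next I'll measure them.

```bash
cat > h.py <<'E'
import numpy as np, cv2
from rig import env, eyes
def ray(n,uv):
    p=eyes.camera_params(n);K,R,t=p['intrinsics'],np.array(p['R']),np.array(p['t'])
    d=R.T@np.linalg.solve(K,[uv[0],uv[1],1]); return -R.T@t,d
def onz(n,uv,z):
    c,d=ray(n,uv); return c+d*(z-c[2])/d[2]
def proj(n,X):
    p=eyes.camera_params(n); c=p['R']@np.array(X)+p['t']; u=p['intrinsics']@c; return u[:2]/u[2]
def tri(a,b):
    (c1,d1),(c2,d2)=ray('top',a),ray('side',b)
    s=np.linalg.lstsq(np.c_[d1,-d2],c2-c1,rcond=None)[0]
    p,q=c1+d1*s[0],c2+d2*s[1]; return (p+q)/2,np.linalg.norm(p-q)
E
python3 - <<'E'
from h import *
for n,(x0,y0,x1,y1) in (('top',(170,180,360,290)),('side',(195,170,345,305))):
    im=cv2.imread(f'pics/{n}0.png'); c=im[y0:y1,x0:x1]
    cv2.imwrite(f'pics/{n}0z.png',cv2.resize(c,None,fx=4,fy=4,interpolation=cv2.INTER_CUBIC))
    h=cv2.cvtColor(im,cv2.COLOR_BGR2HSV); b,g,r=[im[:,:,i].astype(int) for i in range(3)]
    M={'red':(r>120)&(g<50)&(b<50),'green':(g>90)&(r<45)&(b<90)}
    for k,m in M.items():
        z=np.zeros_like(m);z[y0:y1,x0:x1]=m[y0:y1,x0:x1]
        N,l,st,ce=cv2.connectedComponentsWithStats(z.astype(np.uint8))
        for i in range(1,N):
            if st[i,4]>15:
                ct=cv2.findContours((l==i).astype(np.uint8),0,2)[0][0]
                print(n,k,st[i],ce[i].round(2),cv2.minAreaRect(ct))
E
```

```text
top red [299 232   5   7  26] [301.19 235.08] ((301.0, 235.0), (6.0, 4.0), 90.0)
side red [271 233   9   4  24] [275.  234.5] ((275.0, 234.50003051757812), (2.8460497856140137, 7.905693531036377), 71.56504821777344)
side green [244 236  20  25 251] [253.33 248.41] ((253.1999969482422, 248.4000244140625), (25.93838882446289, 9.838700294494629), 63.43495178222656)
```

```bash
ls
```

```text
h.py
pics
```

View pics/top0z.png

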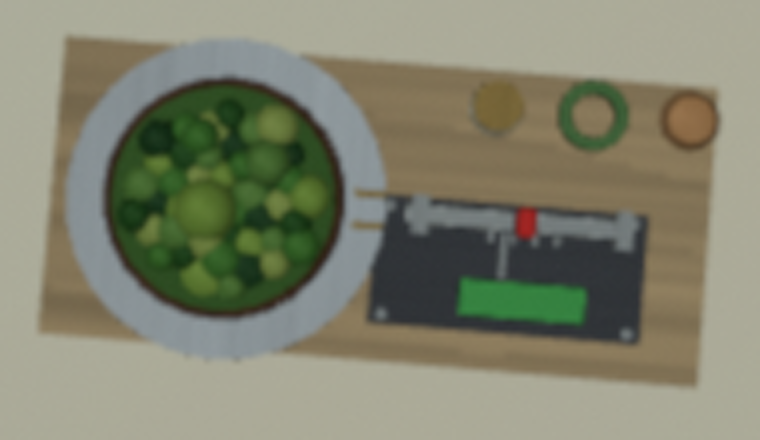

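View pics/side0z.png

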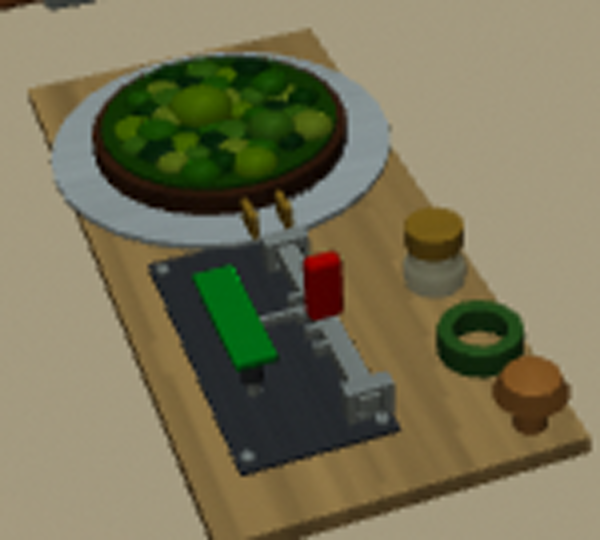

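```bash
python3 - <<'E'
from h import *
im=cv2.imread('pics/top0.png'); x0,y0,x1,y1=170,180,360,290
b,g,r=[im[:,:,i].astype(float) for i in range(3)]
def sub(w):
    z=np.zeros_like(w); z[230:270,270:340]=w[230:270,270:340]; ys,xs=np.mgrid[:z.shape[0],:z.shape[1]]; S=z.sum()
    cx,cy=(z*xs).sum()/S,(z*ys).sum()/S
    C=np.array([[(z*(xs-cx)**2).sum(),(z*(xs-cx)*(ys-cy)).sum()],[0,(z*(ys-cy)**2).sum()]])/S
    return np.array([cx,cy]),.5*np.degrees(np.arctan2(2*C[0,1],C[0,0]-C[1,1])),S
G=np.clip(g-np.maximum(r,b)-25,0,60); R=np.clip(r-np.maximum(g,b)-35,0,60)
gc,ga,_=sub(G); 
rc,ra,_=sub(R); print('green',gc,ga,'red',rc,ra)
d=np.array([np.cos(np.radians(ga)),np.sin(np.radians(ga))])
P=onz('top',gc,.052);A=onz('top',gc+20*d,.052)-onz('top',gc-20*d,.052); 
yaw=np.degrees(np.arctan2(-A[1],-A[0])); print('catch',P,'dir local x',yaw)
Kn=onz('top',rc,.074-.004); print('knob approx',Kn, Kn-P)
# board corners from board mask
zc=lambda u,v:(np.array([u,v])/4+[170-.375,180-.375])
cs=[onz('top',zc(*c),.012) for c in((66,36),(717,90),(697,385),(39,332))]
for c in cs: print(c)
print('turn ctr',onz('top',zc(225,198),.05))
for a,bb in((0,1),(3,2)):
    e=cs[a]-cs[bb]; print(np.linalg.norm(e[:2]),np.degrees(np.arctan2(e[1],e[0])))
S=cv2.imread('pics/side0.png'); b,g,r=[S[:,:,i].astype(float) for i in range(3)]
w=np.clip(g-np.maximum(r,b)-25,0,60)
m=((g>90)&(r<45)).astype(np.uint8); m[:230]=0;m[270:]=0;m[:,:235]=0;m[:,270:]=0
ys,xs=np.nonzero(m); sc=np.array([xs.mean(),ys.mean()]); print('side ctr',sc,onz('side',sc,.052),tri(gc,sc))
E
```

```text
green [300.01403306 254.87110727] 4.638232050654227 red [301.10856519 235.23677032] -84.48003565854717
catch [ 0.43840368 -0.08021611  0.052     ] dir local x 85.57770372276994
knob approx [ 0.49417319 -0.08227854  0.07      ] [ 0.05576952 -0.00206243  0.018     ]
[0.63062168 0.25453288 0.012     ]
[ 0.59181914 -0.22677477  0.012     ]
[ 0.37585013 -0.21057247  0.012     ]
[0.41261339 0.27115685 0.012     ]
turn ctr [0.51083832 0.13149576 0.05      ]
0.4828692244301701 85.3908405416611
0.483130082956324 85.63592033269953
side ctr [253.32669323 248.4063745 ] [ 0.43938562 -0.08505093  0.052     ] (array([ 0.4394396 , -0.08082974,  0.0486951 ]), np.float64(0.002534206461108034))
```

```bash
cat >> h.py <<'E'
from scipy.spatial.transform import Rotation as Ro
O=np.array([.4957,-.0708,0]); a=np.radians(85.5)
lx=np.array([np.cos(a),np.sin(a),0]); ly=np.array([-np.sin(a),np.cos(a),0]); lz=np.array([0,0,1.])
Rt=np.c_[lx,-ly,-lz]
def W(x,y,z): return O+(x*lx+y*ly+z*lz)/1000
def st():
    s=env.observe(); R=np.array(s['tool_rot']); p=np.array(s['position']); d=p-O
    print('t',s['time_s'],'local',(np.array([d@lx,d@ly,d@lz])*1000).round(1),'F',np.round(s['ft_force'],2),'Tq',np.round(s['wrist_torque'],2),'w',s['grip_width'],'rotdev',np.degrees(Ro.from_matrix(Rt.T@R).as_rotvec()).round(2)); return s,p,R
def dl(x,y,z):
    s,p,R=st(); print((R.T@(W(x,y,z)-p)/.75).round(4),(Ro.from_matrix(R.T@Rt).as_rotvec()/np.pi).round(4))
E
python3 - <<'E'
from h import *
dl(-45,28,196); dl(-45,28,110)
E
```

```text
t 0.1 local [543.8 299.9 195.7] F [-0.16  0.08  0.18] Tq [-0.02  0.04 -0.02] w 0.08556652487754965 rotdev [ 7.000e-02 -3.000e-02 -6.867e+01]
[-6.232e-01 -5.994e-01  1.000e-04] [-4.000e-04  2.000e-04  3.815e-01]
t 0.1 local [543.8 299.9 195.7] F [-0.16  0.08  0.18] Tq [-0.02  0.04 -0.02] w 0.08556652487754965 rotdev [ 7.000e-02 -3.000e-02 -6.867e+01]
[-0.6232 -0.5993  0.1148] [-4.000e-04  2.000e-04  3.815e-01]
```

Request:
{"api": "jog_arm", "payload": {
  "deltas": [-0.623,-0.599,0,0,0,0.3815,0,-0.623,-0.599,0,0,0,0.3815,0,-0.623,-0.599,0,0,0,0.3815,0,-0.623,-0.599,0,0,0,0.3815,0,-0.623,-0.599,0,0,0,0.3815,0,-0.623,-0.599,0,0,0,0.3815,0,-0.623,-0.599,0,0,0,0.3815,0,-0.623,-0.599,0,0,0,0.3815,0,-0.623,-0.599,0,0,0,0.3815,0,-0.623,-0.599,0,0,0,0.3815,0,-0.623,-0.599,0,0,0,0.3815,0,-0.623,-0.599,0,0,0,0.3815,0]
}}

```text
time_s: 1.1
position: [0.4131, 0.024, 0.1962]
tool_rot: [[0.079, 0.997, -0.0], [0.997, -0.079, 0.0], [0.0, -0.0, -1.0]]
ft_force: [0.5, 0.6, -0.1]
grip_width: 0.0429
```

```bash
python3 - <<'E'
from h import *
dl(-45,28,120)
E
```

```text
t 1.1 local [ 88.   89.8 196.2] F [ 0.46  0.63 -0.06] Tq [ 0.01 -0.07 -0.04] w 0.04286100131347786 rotdev [0.   0.01 0.04]
[-0.1773  0.0825  0.1016] [-0.     -0.     -0.0002]
```

Request:
{"api": "jog_arm", "payload": {
  "deltas": [-0.165,0.077,0.1,0,0,0,0,-0.165,0.077,0.1,0,0,0,0,-0.165,0.077,0.1,0,0,0,0,-0.165,0.077,0.1,0,0,0,0,-0.165,0.077,0.1,0,0,0,0,-0.165,0.077,0.1,0,0,0,0,-0.165,0.077,0.1,0,0,0,0,-0.165,0.077,0.1,0,0,0,0]
}}

```text
time_s: 1.77
position: [0.4608, -0.101, 0.1218]
tool_rot: [[0.077, 0.997, 0.001], [0.997, -0.077, -0.0], [-0.0, 0.001, -1.0]]
ft_force: [0.6, 1.0, -1.0]
grip_width: 0.0427
```

```bash
python3 - <<'E'
from h import *
dl(-45,28,90)
for n,(x0,y0,x1,y1) in (('top',(240,190,350,280)),('side',(195,170,345,290))):
    im=eyes.get_image(n)[:,:,::-1]
    cv2.imwrite(f'pics/{n}1z.png',cv2.resize(im[y0:y1,x0:x1],None,fx=5,fy=5,interpolation=cv2.INTER_CUBIC))
E
```

```text
t 1.7667 local [-32.8  32.4 121.8] F [ 0.59  1.03 -0.96] Tq [0.03 0.02 0.04] w 0.04267203796729953 rotdev [-0.04 -0.01 -0.06]
[-0.0162  0.0058  0.0424] [0.0002 0.0001 0.0003]
```

View pics/side1z.png

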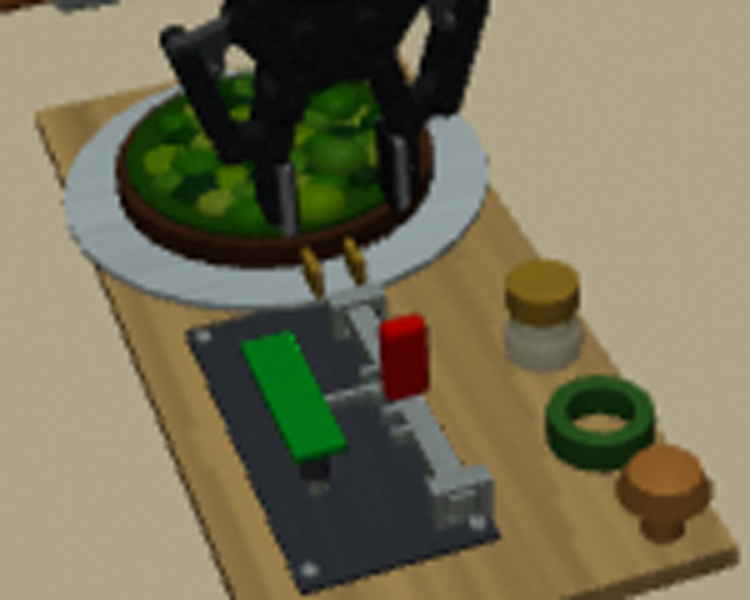

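View pics/top1z.png

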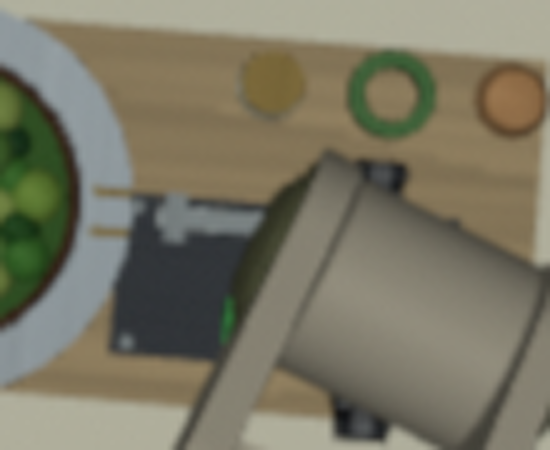

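```bash
python3 - <<'E'
from h import *
dl(-45,28,90)
for uv in((288,232),(402,207),(270,215),(385,200)):
    for z in(.120,.126,.13):
        d=onz('side',np.array(uv)/5+[195-.4,170-.4],z)-O; print(uv,z,(d@lx*1e3).round(1),(d@ly*1e3).round(1))
E
```

```text
t 1.8667 local [-32.8  32.3 121.9] F [-0.02 -0.91  0.08] Tq [ 0.03 -0.01  0.05] w 0.042679830393318505 rotdev [-0.07 -0.02 -0.08]
[-0.0162  0.0056  0.0426] [0.0004 0.0001 0.0004]
(288, 232) 0.12 13.7 42.7
(288, 232) 0.126 5.6 44.7
(288, 232) 0.13 0.2 46.1
(402, 207) 0.12 12.1 -12.3
(402, 207) 0.126 4.0 -9.7
(402, 207) 0.13 -1.4 -8.0
(270, 215) 0.12 29.8 46.5
(270, 215) 0.126 21.5 48.5
(270, 215) 0.13 16.0 49.8
(385, 200) 0.12 20.5 -6.8
(385, 200) 0.126 12.3 -4.3
(385, 200) 0.13 6.9 -2.6
```

```bash
python3 - <<'E'
from h import *
s,p,R=st()
u=proj('side',p); print('tcp side',u,(u-[195,170])*5+2, 'top',(proj('top',p)-[240,190])*5+2)
for z in(.12,.15,.2,.25):
    d=onz('top',[314,249],z)-O; print(z,d@lx*1e3,d@ly*1e3)
for y in(0,56):
  for z in (.122,.135): print(y,z,(proj('side',W(-33,y+4,z*1e3))-[195,170])*5+2)
im=eyes.get_image('side')[:,:,::-1]
cv2.imwrite('pics/side2z.png',cv2.resize(im[100:280,190:320],None,fx=4.5,fy=3.3,interpolation=cv2.INTER_CUBIC)); 
E
```

```text
t 1.8667 local [-32.8  32.3 121.9] F [-0.02 -0.91  0.08] Tq [ 0.03 -0.01  0.05] w 0.042679830393318505 rotdev [-0.07 -0.02 -0.08]
tcp side [262.74303442 225.57906182] [340.71517212 279.89530912] top [348.31358349 290.72582238]
0.12 -45.92319603381016 34.64998614928151
0.15 -43.14949880295578 33.8064514979361
0.2 -38.52667008486515 32.400560412360335
0.25 -33.90384136677451 30.99466932678462
0 0.122 [400.89940482 265.22859143]
0 0.135 [399.63200516 241.82254526]
56 0.122 [281.06400861 294.66827506]
56 0.135 [278.83698822 271.11953266]
```

View pics/side2z.png

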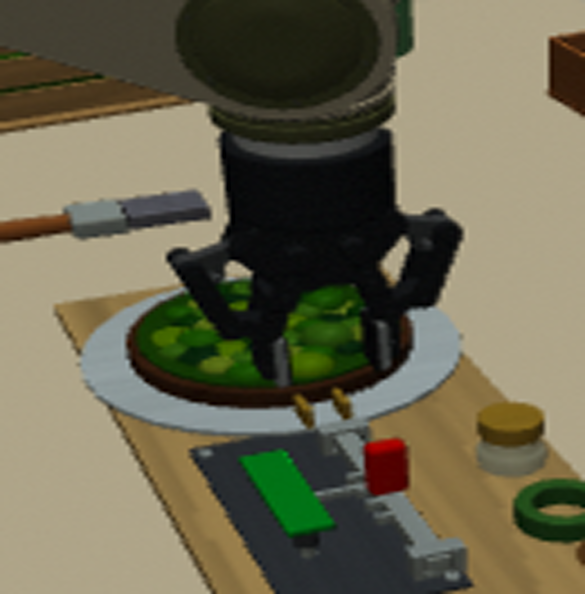

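```bash
python3 - <<'E'
from h import *
p0=np.array([0.2394,0.4948,0.1956]); y=np.array([.4357,.9001,0])
for dz in(0,.013,.05,.073,.086): print(dz,[proj('side',p0+[0,0,dz]+k*y*.0425).round(1) for k in(-1,0,1)],[proj('top',p0+[0,0,dz]+k*y*.0425).round(1) for k in(-1,0,1)])
im=cv2.imread('pics/side0.png'); cv2.imwrite('pics/side0g.png',cv2.resize(im[20:130,60:150],None,fx=5,fy=5,interpolation=cv2.INTER_CUBIC))
E
```

```text
0 [array([109.1, 123.5]), array([114. , 117.4]), array([118.6, 111.7])] [array([ 88.5, 344.4]), array([ 73.5, 336.8]), array([ 58.5, 329.2])]
0.013 [array([107.9, 119.2]), array([112.8, 113.3]), array([117.5, 107.6])] [array([ 86.3, 345.7]), array([ 71.1, 338. ]), array([ 55.9, 330.4])]
0.05 [array([104.4, 106.9]), array([109.5, 101.1]), array([114.3,  95.7])] [array([ 79.8, 349.7]), array([ 64.1, 341.7]), array([ 48.4, 333.7])]
0.073 [array([102.2,  99. ]), array([107.4,  93.4]), array([112.3,  88. ])] [array([ 75.5, 352.2]), array([ 59.5, 344.1]), array([ 43.4, 336. ])]
0.086 [array([100.9,  94.4]), array([106.2,  88.9]), array([111.2,  83.7])] [array([ 73. , 353.7]), array([ 56.7, 345.5]), array([ 40.5, 337.3])]
```

View pics/side0g.png

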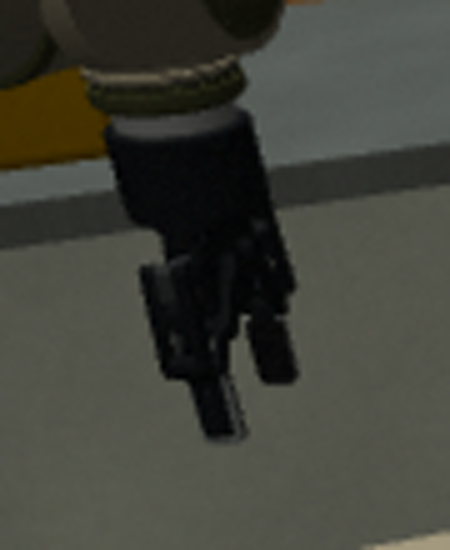

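Tip pixels (zoomed side view: 288,232 and 402,207) put the fingertips about 33 mm above the reported TCP, more than expected. The TCP z can't be trusted as the tip height, so I'll go down in steps and check each one.

Request:
{"api": "jog_arm", "payload": {
  "deltas": [-0.016,0.006,0,0,0,0,0,-0.016,0.006,0.02,0,0,0,0,-0.016,0.006,0.04,0,0,0,0,-0.016,0.006,0.06,0,0,0,0,-0.016,0.006,0.06,0,0,0,0,-0.016,0.006,0.06,0,0,0,0]
}}

```text
time_s: 2.42
position: [0.4646, -0.1145, 0.0763]
tool_rot: [[0.078, 0.997, -0.001], [0.997, -0.078, 0.0], [0.0, -0.001, -1.0]]
ft_force: [1.0, 0.3, 0.2]
grip_width: 0.0427
```

```bash
python3 - <<'E'
from h import *
dl(-45,28,50)
im=eyes.get_image('side')[:,:,::-1]
cv2.imwrite('pics/side3z.png',cv2.resize(im[190:290,215:325],None,fx=6,fy=6,interpolation=cv2.INTER_CUBIC)); 
for y in(0,56):
  for z in (77,100,110): print(y,z,(proj('side',W(-45-11,y,z))-[215,190])*6+2.5)
E
```

```text
t 2.4167 local [-46.   27.6  76.3] F [0.98 0.33 0.23] Tq [ 0.05 -0.03 -0.  ] w 0.04272499790263956 rotdev [ 0.04  0.01 -0.  ]
[ 0.0013 -0.0005  0.035 ] [-0.0002 -0.0001  0.    ]
0 77 [396.57204134 325.22275468]
0 100 [394.37365945 277.46248319]
0 110 [393.39908755 256.28972045]
56 77 [254.77958159 362.18081987]
56 100 [250.58810365 314.17210471]
56 110 [248.72939426 292.88265721]
```

View pics/side3z.png

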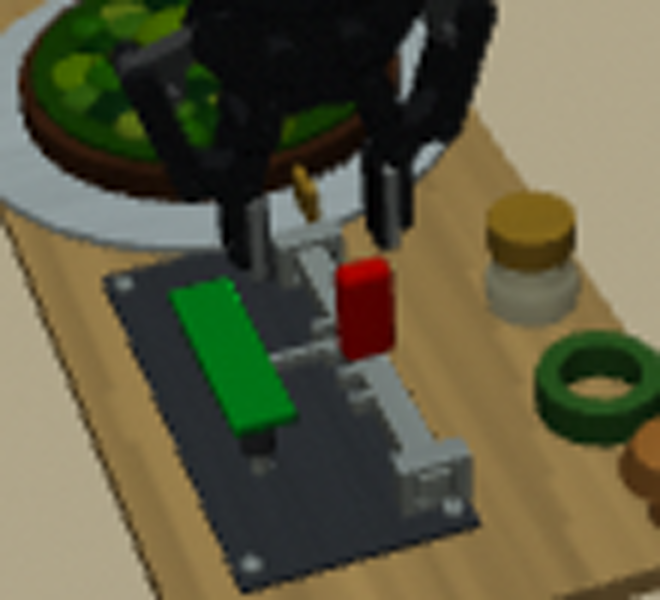

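Request:
{"api": "jog_arm", "payload": {
  "deltas": [0,0,0.01,0,0,0,0,0,0,0.02,0,0,0,0,0,0,0.025,0,0,0,0,0,0,0.025,0,0,0,0]
}}

```text
time_s: 2.8
position: [0.464, -0.1139, 0.0566]
tool_rot: [[0.078, 0.997, -0.001], [0.997, -0.078, 0.001], [0.001, -0.001, -1.0]]
ft_force: [-1.1, 0.1, 0.3]
grip_width: 0.0428
```

```bash
python3 - <<'E'
from h import *
dl(-45,28,40)
im=eyes.get_image('side')[:,:,::-1]
cv2.imwrite('pics/side4z.png',cv2.resize(im[190:290,215:325],None,fx=6,fy=6,interpolation=cv2.INTER_CUBIC)); 
im=eyes.get_image('top')[:,:,::-1]
cv2.imwrite('pics/top4z.png',cv2.resize(im[190:280,240:350],None,fx=6,fy=6,interpolation=cv2.INTER_CUBIC)); 
E
```

```text
t 2.8 local [-45.5  28.2  56.6] F [-1.13  0.08  0.32] Tq [ 0.04 -0.06  0.02] w 0.042795895431653984 rotdev [ 0.09  0.04 -0.  ]
[0.0006 0.0003 0.0222] [-0.0005 -0.0002  0.    ]
```

View pics/side4z.png

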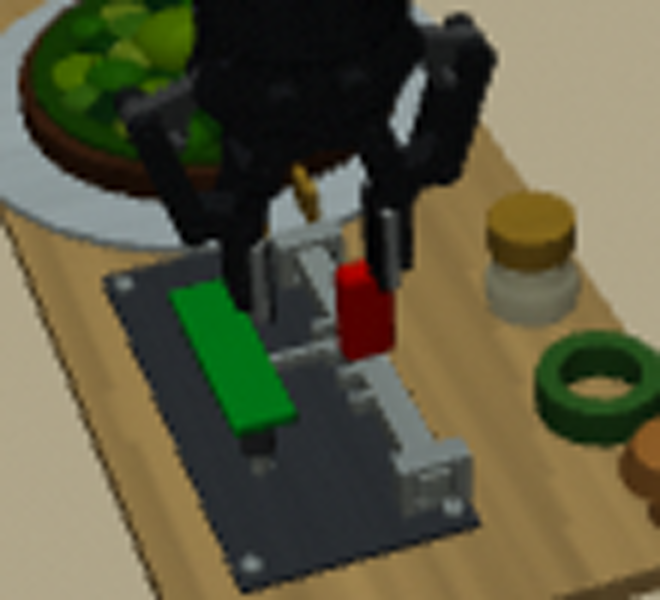

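View pics/top4z.png

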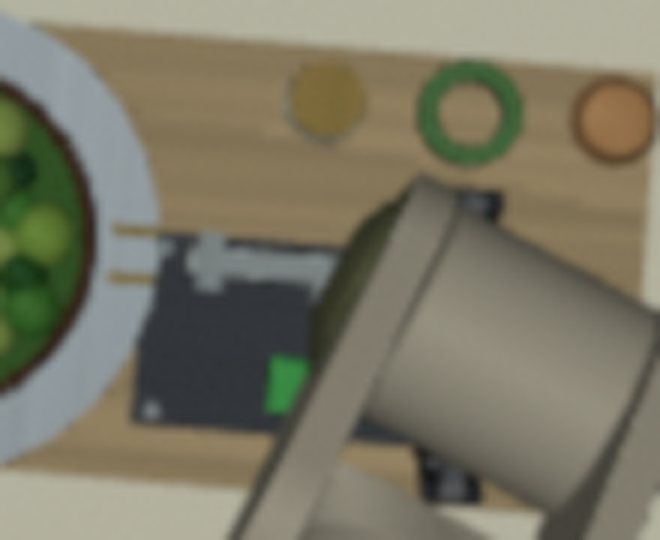

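Request:
{"api": "jog_arm", "payload": {
  "deltas": [0,0,0.005,0,0,0,0,0,0,0.01,0,0,0,0,0,0,0.01,0,0,0,0]
}}

```text
time_s: 3.15
position: [0.4642, -0.114, 0.0494]
tool_rot: [[0.078, 0.997, -0.001], [0.997, -0.078, 0.0], [0.0, -0.001, -1.0]]
ft_force: [0.2, -1.0, -1.2]
grip_width: 0.0426
```

Request:
{"api": "jog_arm", "payload": {
  "deltas": [0,0,0.003,0,0,0,0,0,0,0.006,0,0,0,0,0,0,0.006,0,0,0,0]
}}

```text
time_s: 3.4
position: [0.4643, -0.114, 0.0451]
tool_rot: [[0.078, 0.997, -0.001], [0.997, -0.078, 0.0], [0.0, -0.001, -1.0]]
ft_force: [-0.8, 0.3, 0.4]
grip_width: 0.0428
```

```bash
python3 - <<'E'
from h import *
st()
im=eyes.get_image('side')[:,:,::-1]
cv2.imwrite('pics/side5z.png',cv2.resize(im[190:290,215:325],None,fx=6,fy=6,interpolation=cv2.INTER_CUBIC)); 
E
```

```text
t 3.4 local [-45.6  27.9  45.1] F [-0.79  0.3   0.43] Tq [-0.03  0.03 -0.05] w 0.042769379098462276 rotdev [0.03 0.01 0.  ]
```

View pics/side5z.png

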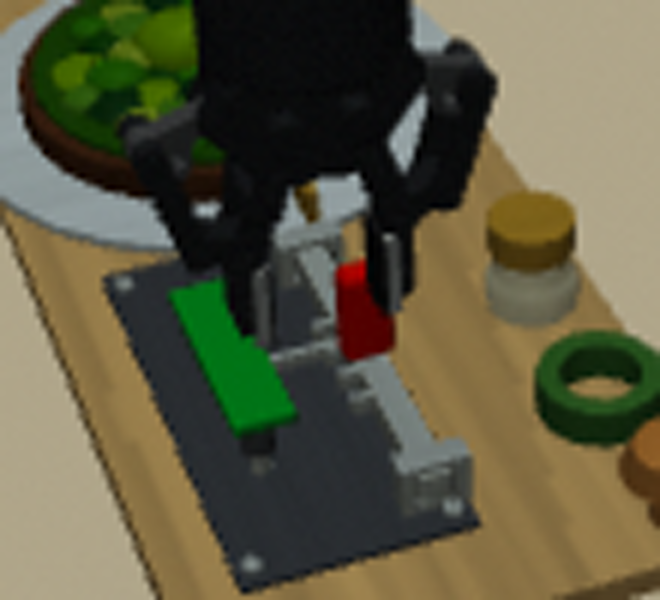

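No contact yet at TCP z 45. In the picture the tips are at (262,345) and (390,312), still well above the catch. I'll keep lowering slowly.

Request:
{"api": "jog_arm", "payload": {
  "deltas": [0,0,0.005,0,0,0,0,0,0,0.01,0,0,0,0,0,0,0.013,0,0,0,0,0,0,0.013,0,0,0,0]
}}

```text
time_s: 3.78
position: [0.4641, -0.114, 0.0351]
tool_rot: [[0.078, 0.997, -0.001], [0.997, -0.078, 0.001], [0.0, -0.001, -1.0]]
ft_force: [0.5, -0.1, -0.3]
grip_width: 0.0426
```

Request:
{"api": "jog_arm", "payload": {
  "deltas": [0,0,0.005,0,0,0,0,0,0,0.01,0,0,0,0,0,0,0.013,0,0,0,0,0,0,0.013,0,0,0,0]
}}

```text
time_s: 4.12
position: [0.4642, -0.114, 0.0254]
tool_rot: [[0.078, 0.997, -0.001], [0.997, -0.078, 0.0], [0.0, -0.001, -1.0]]
ft_force: [0.5, 0.1, 0.5]
grip_width: 0.0427
```

```bash
python3 - <<'E'
from h import *
st()
im=eyes.get_image('side')[:,:,::-1]
cv2.imwrite('pics/side6z.png',cv2.resize(im[190:290,215:325],None,fx=6,fy=6,interpolation=cv2.INTER_CUBIC)); 
E
```

```text
t 4.1167 local [-45.5  28.   25.4] F [0.53 0.14 0.49] Tq [-0.01 -0.07 -0.  ] w 0.042706290065739366 rotdev [0.06 0.02 0.  ]
```

View pics/side6z.png

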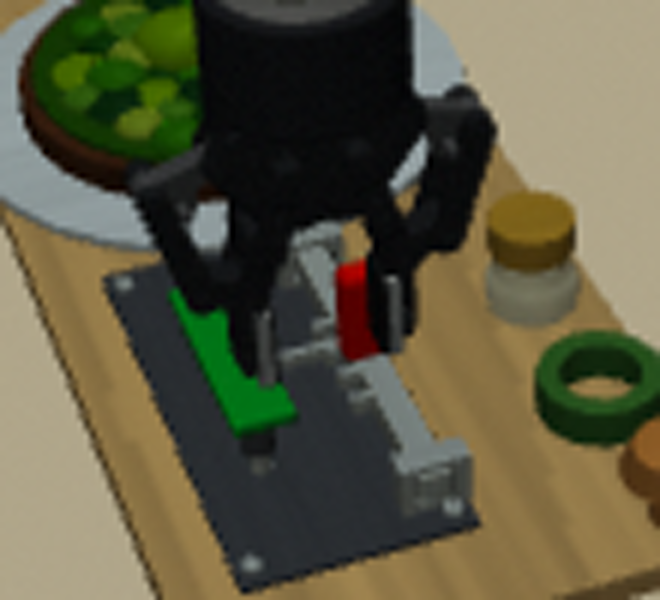

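Request:
{"api": "jog_arm", "payload": {
  "deltas": [0.005,0,0.004,0,0,0,0,0.005,0,0.009,0,0,0,0,0.005,0,0.013,0,0,0,0,0.005,0,0.013,0,0,0,0]
}}

```text
time_s: 4.5
position: [0.4644, -0.1102, 0.0156]
tool_rot: [[0.078, 0.997, -0.001], [0.997, -0.078, 0.001], [0.0, -0.001, -1.0]]
ft_force: [-0.0, -0.3, -0.1]
grip_width: 0.0426
```

Request:
{"api": "jog_arm", "payload": {
  "deltas": [0,0,0.0015,0,0,0,0,0,0,0.003,0,0,0,0,0,0,0.004,0,0,0,0,0,0,0.004,0,0,0,0]
}}

```text
time_s: 4.83
position: [0.4648, -0.1104, 0.0133]
tool_rot: [[0.079, 0.997, 0.0], [0.997, -0.079, -0.0], [-0.0, 0.0, -1.0]]
ft_force: [-1.1, 0.2, 1.8]
grip_width: 0.0425
```

```bash
python3 - <<'E'
from h import *
st()
im=eyes.get_image('side')[:,:,::-1]
cv2.imwrite('pics/side7z.png',cv2.resize(im[190:290,215:325],None,fx=6,fy=6,interpolation=cv2.INTER_CUBIC)); 
E
```

```text
t 4.8333 local [-41.9  27.7  13.3] F [-1.09  0.24  1.78] Tq [0.15 0.13 0.02] w 0.04254932822578228 rotdev [-0.01 -0.    0.  ]
```

View pics/side7z.png

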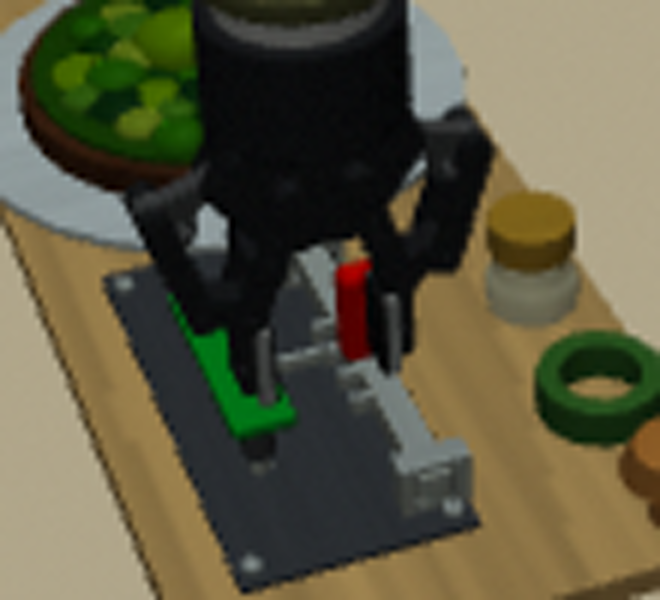

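Contact: 1.8 N at TCP z 13.3. The left tip is on the catch at (265,403) and the right tip is behind the knob at (388,370). Next I'll press the catch down.

Request:
{"api": "jog_arm", "payload": {
  "deltas": [0,0,0.003,0,0,0,0,0,0,0.006,0,0,0,0,0,0,0.008,0,0,0,0,0,0,0.008,0,0,0,0]
}}

```text
time_s: 5.22
position: [0.4648, -0.1104, 0.0071]
tool_rot: [[0.078, 0.997, -0.0], [0.997, -0.078, -0.0], [-0.0, -0.0, -1.0]]
ft_force: [0.2, -0.4, 4.0]
grip_width: 0.0425
```

Request:
{"api": "jog_arm", "payload": {
  "deltas": [0,0,0.002,0,0,0,0,0,0,0.003,0,0,0,0,0,0,0.003,0,0,0,0]
}}

```text
time_s: 5.47
position: [0.4648, -0.1106, 0.0064]
tool_rot: [[0.078, 0.997, 0.0], [0.997, -0.078, -0.001], [-0.001, 0.001, -1.0]]
ft_force: [-5.5, 1.5, 24.7]
grip_width: 0.0431
```

```bash
python3 - <<'E'
from h import *
st()
E
```

```text
t 5.4667 local [-42.1  27.7   6.4] F [-5.51  1.48 24.68] Tq [ 0.32  1.58 -0.01] w 0.04307856137808194 rotdev [-0.03 -0.05 -0.02]
```

Request:
{"api": "jog_arm", "payload": {
  "deltas": [0,0,-0.0012,0,0,0,0,0,0,-0.0012,0,0,0,0,0.006,0,-0.0012,0,0,0,0,0.012,0,-0.0012,0,0,0,0,0.012,0,-0.0012,0,0,0,0]
}}

```text
time_s: 5.88
position: [0.4668, -0.1028, 0.0069]
tool_rot: [[0.077, 0.997, 0.003], [0.997, -0.077, -0.004], [-0.004, 0.004, -1.0]]
ft_force: [-1.5, -5.3, 11.3]
grip_width: 0.0427
```

```bash
python3 - <<'E'
from h import *
st()
E
```

```text
t 5.8833 local [-34.2  26.3   6.9] F [-1.46 -5.31 11.27] Tq [-0.84  0.49  0.14] w 0.04271744175404396 rotdev [-0.2  -0.2  -0.07]
```

Request:
{"api": "jog_arm", "payload": {
  "deltas": [0.005,0,0,0,0,0,0,0.01,0,0,0,0,0,0,0.015,0,0,0,0,0,0,0.02,0,0,0,0,0,0,0.02,0,0,0,0,0,0]
}}

```text
time_s: 6.3
position: [0.4683, -0.0881, 0.0069]
tool_rot: [[0.077, 0.997, 0.004], [0.997, -0.077, -0.004], [-0.004, 0.004, -1.0]]
ft_force: [0.0, -6.2, 11.4]
grip_width: 0.043
```

```bash
python3 - <<'E'
from h import *
st()
im=eyes.get_image('side')[:,:,::-1]
cv2.imwrite('pics/side8z.png',cv2.resize(im[190:290,215:325],None,fx=6,fy=6,interpolation=cv2.INTER_CUBIC)); 
E
```

```text
t 6.3 local [-19.4  26.    6.9] F [ 0.04 -6.23 11.44] Tq [-1.07  0.35  0.12] w 0.04303993272416132 rotdev [-0.24 -0.21 -0.07]
```

View pics/side8z.png

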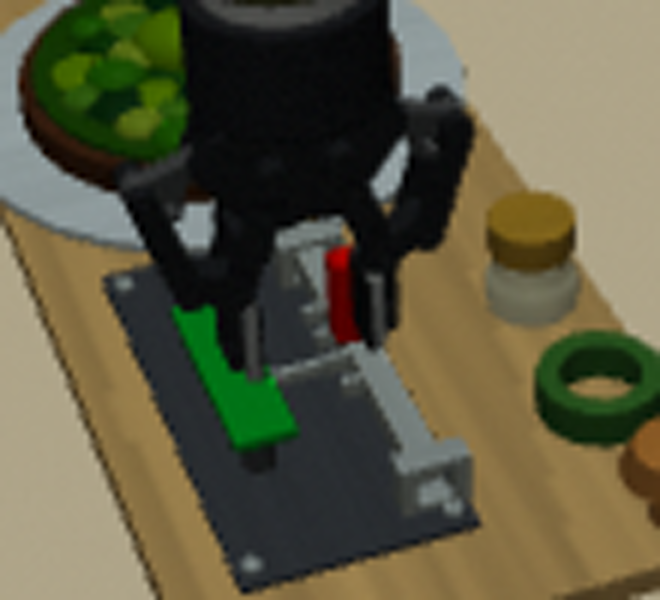

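The catch is down, and the knob has started to move with the finger (its foot went from about (352,357) to (345,342)). I'll keep pushing.

Request:
{"api": "jog_arm", "payload": {
  "deltas": [0.005,0,0,0,0,0,0,0.01,0,0,0,0,0,0,0.015,0,0,0,0,0,0,0.019,0,0,0,0,0,0,0.019,0,0,0,0,0,0]
}}

```text
time_s: 6.77
position: [0.4694, -0.0739, 0.0069]
tool_rot: [[0.077, 0.997, 0.004], [0.997, -0.077, -0.004], [-0.004, 0.004, -1.0]]
ft_force: [-0.1, -6.2, 12.5]
grip_width: 0.0429
```

```bash
python3 - <<'E'
from h import *
st()
E
```

```text
t 6.7667 local [-5.2 26.   6.9] F [-0.1  -6.2  12.47] Tq [-1.16  0.29  0.15] w 0.04285192922068783 rotdev [-0.24 -0.21 -0.06]
```

Request:
{"api": "jog_arm", "payload": {
  "deltas": [0.003,0,0,0,0,0,0,0.005,0,0,0,0,0,0,0.005,0,0,0,0,0,0]
}}

```text
time_s: 7.02
position: [0.4697, -0.0705, 0.0069]
tool_rot: [[0.077, 0.997, 0.004], [0.997, -0.077, -0.004], [-0.004, 0.004, -1.0]]
ft_force: [-0.6, -8.1, 11.9]
grip_width: 0.0429
```

Request:
{"api": "jog_arm", "payload": {
  "deltas": [0.002,0,0,0,0,0,0,0.003,0,0,0,0,0,0,0.003,0,0,0,0,0,0]
}}

```text
time_s: 7.27
position: [0.4698, -0.0689, 0.007]
tool_rot: [[0.078, 0.997, 0.004], [0.997, -0.078, -0.005], [-0.005, 0.004, -1.0]]
ft_force: [-2.0, -11.9, 11.3]
grip_width: 0.0426
```

```bash
python3 - <<'E'
from h import *
st()
E
```

```text
t 7.2667 local [-0.1 25.9  7. ] F [ -2.03 -11.92  11.27] Tq [-2.05  0.55 -0.  ] w 0.04255508223219357 rotdev [-0.24 -0.27 -0.05]
```

Request:
{"api": "jog_arm", "payload": {
  "deltas": [0.001,0,0,0,0,0,0,0.002,0,0,0,0,0,0,0.002,0,0,0,0,0,0]
}}

```text
time_s: 7.52
position: [0.4699, -0.0688, 0.007]
tool_rot: [[0.078, 0.997, 0.004], [0.997, -0.078, -0.007], [-0.007, 0.004, -1.0]]
ft_force: [-6.0, -22.1, 11.4]
grip_width: 0.0428
```

```bash
python3 - <<'E'
from h import *
st()
im=eyes.get_image('side')[:,:,::-1]
cv2.imwrite('pics/side9z.png',cv2.resize(im[190:290,215:325],None,fx=6,fy=6,interpolation=cv2.INTER_CUBIC)); 
E
```

```text
t 7.5167 local [-0.  25.9  7. ] F [ -6.05 -22.11  11.36] Tq [-3.47  1.02 -0.23] w 0.042838810003063214 rotdev [-0.23 -0.39 -0.03]
```

View pics/side9z.png

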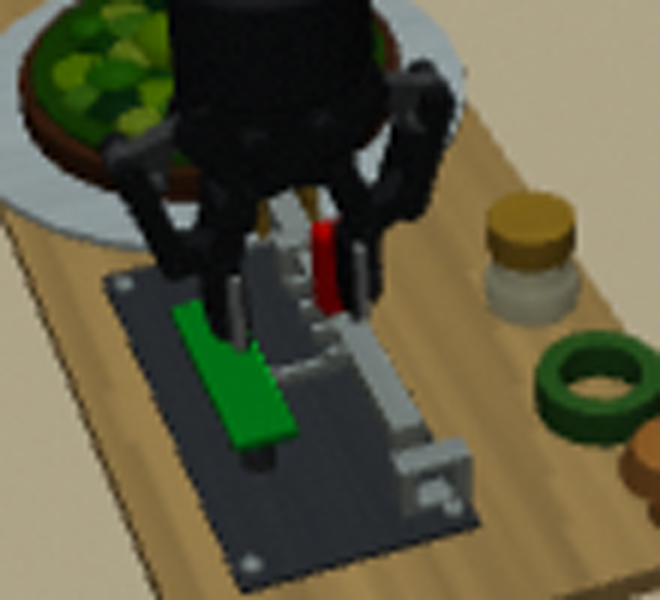

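The bolt is on its stop: the force rose from 12 to 22 N with no motion. In the picture the bolt's tail has left the rear guide and its nose is between the cheeks, near (290,205). I'll back the finger off the knob with the catch still held, then lift straight up.

Request:
{"api": "jog_arm", "payload": {
  "deltas": [-0.004,0,0,0,0,0,0,-0.01,0,0,0,0,0,0,-0.012,0,0,0,0,0,0,-0.012,0,-0.008,0,0,0,0,-0.012,0,-0.016,0,0,0,0,-0.012,0,-0.04,0,0,0,0,-0.012,0,-0.08,0,0,0,0,-0.012,0,-0.13,0,0,0,0,-0.012,0,-0.18,0,0,0,0,-0.012,0,-0.2,0,0,0,0,-0.012,0,-0.2,0,0,0,0]
}}

```text
time_s: 8.48
position: [0.4691, -0.0744, 0.1594]
tool_rot: [[0.078, 0.997, 0.007], [0.997, -0.078, -0.003], [-0.003, 0.007, -1.0]]
ft_force: [0.3, 0.1, -0.6]
grip_width: 0.0424
```

Request:
{"api": "jog_arm", "payload": {
  "deltas": [-0.05,-0.05,-0.03,0,0,0,0,-0.1,-0.1,-0.05,0,0,0,0,-0.15,-0.15,-0.05,0,0,0,0,-0.2,-0.18,-0.05,0,0,0,0,-0.2,-0.18,-0.05,0,0,0,0,-0.2,-0.18,-0.05,0,0,0,0,-0.2,-0.18,-0.05,0,0,0,0,-0.2,-0.18,-0.05,0,0,0,0]
}}

```text
time_s: 9.15
position: [0.3211, -0.2123, 0.1926]
tool_rot: [[0.079, 0.997, -0.001], [0.997, -0.079, 0.001], [0.001, -0.001, -1.0]]
ft_force: [-0.3, 0.4, 0.6]
grip_width: 0.0426
```

```bash
python3 - <<'E'
from h import *
st()
for n,(x0,y0,x1,y1) in (('top',(170,180,360,290)),('side',(195,170,345,305))):
    im=eyes.get_image(n)[:,:,::-1]; cv2.imwrite(f'pics/{n}10.png',im)
    cv2.imwrite(f'pics/{n}10z.png',cv2.resize(im[y0:y1,x0:x1],None,fx=4,fy=4,interpolation=cv2.INTER_CUBIC))
E
```

```text
t 9.15 local [-154.7  162.9  192.6] F [-0.31  0.37  0.59] Tq [ 0.   -0.03  0.01] w 0.042582656627923175 rotdev [0.06 0.08 0.04]
```

View pics/side10z.png

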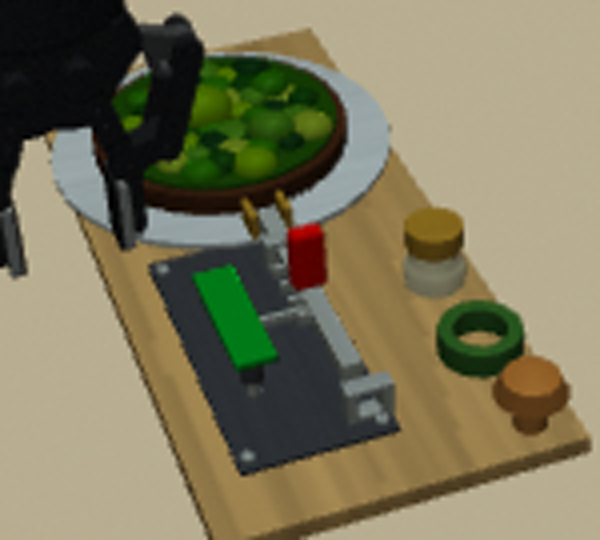

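View pics/top10z.png

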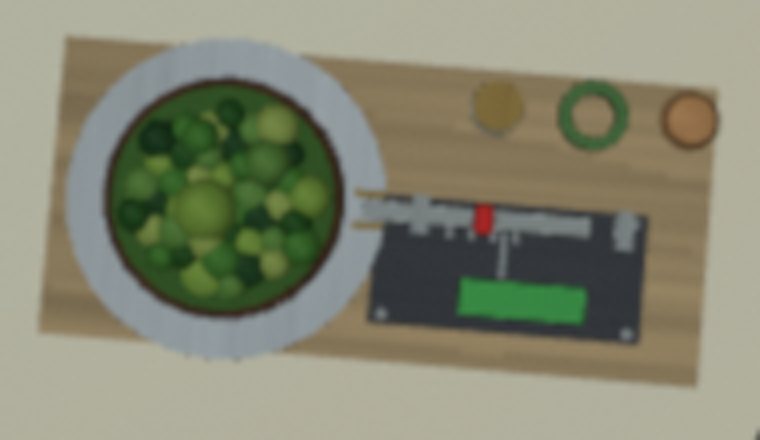

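```bash
python3 - <<'E'
from h import *
def red(f,box,th):
    im=cv2.imread(f).astype(float); w=np.clip(im[:,:,2]-np.maximum(im[:,:,0],im[:,:,1])-35,0,60)
    z=np.zeros_like(w);x0,y0,x1,y1=box;z[y0:y1,x0:x1]=w[y0:y1,x0:x1];ys,xs=np.mgrid[:420,:560];return np.array([(z*xs).sum(),(z*ys).sum()])/z.sum()
b=(280,225,315,245); A,B=[red(f'pics/top{i}.png',b,0) for i in(0,10)]
d=onz('top',B,.07)-onz('top',A,.07); print(A,B,d@lx*1e3,d@ly*1e3)
b=(262,222,290,254); A,B=[red(f'pics/side{i}.png',b,0) for i in(0,10)]
d=onz('side',B,.06)-onz('side',A,.06); print(A,B,d@lx*1e3,d@ly*1e3)
for n,bx in(('top',(280,245,325,265)),('side',(235,230,272,270))):
    for i in(0,10):
        im=cv2.imread(f'pics/{n}{i}.png').astype(float);w=np.clip(im[:,:,1]-np.maximum(im[:,:,0],im[:,:,2])-25,0,60);x0,y0,x1,y1=bx;c=w[y0:y1,x0:x1];ys,xs=np.mgrid[y0:y1,x0:x1];print(n,i,(c*xs).sum()/c.sum(),(c*ys).sum()/c.sum())
a,b=[cv2.imread(f'pics/top{i}.png') for i in(0,10)]
m=(cv2.absdiff(a,b).max(2)>40).astype(np.uint8);N,l,s,c=cv2.connectedComponentsWithStats(m);print([list(x) for x in s[1:] if x[4]>5])
E
```

```text
[301.10856519 235.23677032] [290.45406671 234.39730837] 30.005137403879143 0.09539346116090046
[275.27479033 239.93011018] [271.15658825 233.14215616] 28.118084606516184 0.5627051382832099
top 0 300.01403306420605 254.87110726643598
top 10 300.02612826603325 254.8705463182898
side 0 253.23484752625586 248.68891560167026
side 10 253.24369593226578 248.7521933860973
[[np.int32(411), np.int32(191), np.int32(2), np.int32(8), np.int32(8)], [np.int32(267), np.int32(231), np.int32(4), np.int32(5), np.int32(16)], [np.int32(287), np.int32(231), np.int32(7), np.int32(8), np.int32(40)], [np.int32(298), np.int32(232), np.int32(6), np.int32(9), np.int32(41)], [np.int32(318), np.int32(235), np.int32(5), np.int32(5), np.int32(24)], [np.int32(300), np.int32(284), np.int32(127), np.int32(136), np.int32(6924)], [np.int32(146), np.int32(321), np.int32(111), np.int32(99), np.int32(5603)], [np.int32(0), np.int32(327), np.int32(87), np.int32(93), np.int32(6169)], [np.int32(252), np.int32(369), np.int32(18), np.int32(15), np.int32(143)], [np.int32(231), np.int32(378), np.int32(13), np.int32(32), np.int32(86)], [np.int32(291), np.int32(379), np.int32(11), np.int32(13), np.int32(80)], [np.int32(274), np.int32(382), np.int32(38), np.int32(38), np.int32(403)], [np.int32(245), np.int32(387), np.int32(23), np.int32(33), np.int32(371)], [np.int32(274), np.int32(395), np.int32(14), np.int32(14), np.int32(53)], [np.int32(282), np.int32(417), np.int32(6), np.int32(3), np.int32(11)]]
```

```bash
python3 - <<'E'
from h import *
for i in(0,10):
    im=cv2.imread(f'pics/top{i}.png').astype(float)
    w=(im[:,:,2]-np.maximum(im[:,:,0],im[:,:,1]))
    r=w[233:238].mean(0) ; c=290 if i else 301
    print(i,r[c-7:c+8].round(0)); 
    m=r[c-4:c+5].max()/2
    xs=np.arange(c-8,c+9);v=r[xs];e=[xs[k]+(m-v[k])/(v[k+1]-v[k]) for k in range(16) if (v[k]-m)*(v[k+1]-m)<0]
    print(e,[((onz('top',[x,235],.074)-O)@lx*1e3).round(1) for x in e])
    g=im[236:239,300:335].mean((0,2)) if 1 else 0
    print('tail',dict(zip(range(310,335),g[10:].round(0))))
E
```

```text
0 [ -7.  -7.  -7.  -6.  13.  74. 112. 120. 118.  89.  22.  -4.  -7.  -6.
  -6.]
[np.float64(298.7606557377049), np.float64(303.43283582089555)] [np.float64(-4.7), np.float64(-17.7)]
tail {310: np.float64(113.0), 311: np.float64(112.0), 312: np.float64(112.0), 313: np.float64(113.0), 314: np.float64(114.0), 315: np.float64(115.0), 316: np.float64(116.0), 317: np.float64(119.0), 318: np.float64(121.0), 319: np.float64(122.0), 320: np.float64(121.0), 321: np.float64(120.0), 322: np.float64(120.0), 323: np.float64(117.0), 324: np.float64(117.0), 325: np.float64(119.0), 326: np.float64(120.0), 327: np.float64(119.0), 328: np.float64(105.0), 329: np.float64(78.0), 330: np.float64(61.0), 331: np.float64(70.0), 332: np.float64(97.0), 333: np.float64(110.0), 334: np.float64(111.0)}
10 [ -7.  -7.  -8.  -7.   1.  41. 102. 121. 121.  99.  32.  -2.  -7.  -7.
  -7.]
[np.float64(288.3267973856209), np.float64(292.57910447761196)] [np.float64(24.4), np.float64(12.5)]
tail {310: np.float64(115.0), 311: np.float64(116.0), 312: np.float64(117.0), 313: np.float64(118.0), 314: np.float64(118.0), 315: np.float64(120.0), 316: np.float64(119.0), 317: np.float64(93.0), 318: np.float64(61.0), 319: np.float64(54.0), 320: np.float64(54.0), 321: np.float64(54.0), 322: np.float64(60.0), 323: np.float64(92.0), 324: np.float64(116.0), 325: np.float64(123.0), 326: np.float64(124.0), 327: np.float64(124.0), 328: np.float64(108.0), 329: np.float64(81.0), 330: np.float64(63.0), 331: np.float64(73.0), 332: np.float64(100.0), 333: np.float64(113.0), 334: np.float64(114.0)}
```

```bash
python3 - <<'E'
from h import *
a,b=[cv2.imread(f'pics/side{i}.png') for i in(0,10)]
m=(cv2.absdiff(a,b).max(2)>35).astype(np.uint8);N,l,s,c=cv2.connectedComponentsWithStats(m);print([x.tolist() for x in s[1:] if x[4]>5])
im=[cv2.imread(f'pics/top{i}.png')[180:215,395:440] for i in(0,10)]
cv2.imwrite('pics/cone.png',cv2.resize(np.hstack(im),None,fx=8,fy=8,interpolation=0))
E
```

```text
[[0, 0, 34, 29, 314], [12, 0, 4, 4, 11], [18, 0, 206, 108, 7169], [141, 81, 96, 57, 1621], [226, 83, 6, 3, 7], [233, 83, 6, 9, 30], [182, 88, 26, 10, 117], [214, 92, 13, 4, 21], [172, 104, 10, 4, 33], [220, 109, 6, 3, 7], [36, 111, 120, 154, 6379], [193, 113, 29, 21, 273], [189, 116, 4, 2, 6], [163, 125, 83, 115, 4347], [187, 127, 7, 2, 8], [221, 214, 11, 19, 118], [264, 222, 17, 28, 242], [259, 224, 3, 5, 7], [72, 255, 21, 39, 249], [0, 259, 25, 19, 202], [282, 261, 5, 4, 14], [52, 267, 15, 28, 79], [285, 269, 6, 5, 20], [0, 286, 12, 22, 193], [14, 296, 4, 8, 9], [18, 299, 4, 9, 12], [396, 326, 15, 10, 45], [407, 335, 5, 3, 6], [393, 336, 2, 5, 6], [400, 346, 15, 6, 19]]
```

View pics/cone.png

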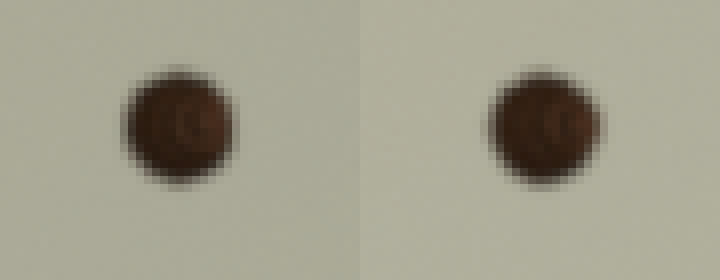

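```bash
python3 - <<'E'
from h import *
def cc(im):
    g=np.clip(150-im[180:215,395:440].max(2).astype(float),0,None);ys,xs=np.mgrid[180:215,395:440];return (g*xs).sum()/g.sum(),(g*ys).sum()/g.sum()
for i in(0,10): print(cc(cv2.imread(f'pics/top{i}.png')))
im=eyes.get_image('top')[:,:,::-1]; print(env.observe()['time_s'],cc(im))
im=eyes.get_image('top')[:,:,::-1]; print(env.observe()['time_s'],cc(im))
a=[cv2.imread('pics/side0.png')[310:360,380:430],cv2.imread('pics/side10.png')[310:360,380:430]]
cv2.imwrite('pics/cone2.png',cv2.resize(np.hstack(a),None,fx=7,fy=7,interpolation=0))
E
```

```text
(np.float64(416.7897526501767), np.float64(195.58885453474676))
(np.float64(417.41931540342296), np.float64(195.69307762836186))
9.3 (np.float64(417.42319725295687), np.float64(195.69576497520032))
9.35 (np.float64(417.42006102212054), np.float64(195.6924485125858))
```

View pics/cone2.png

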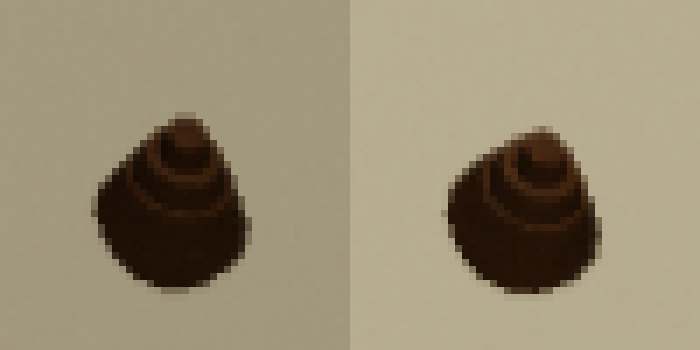

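```bash
python3 - <<'E'
from rig import close_job
print(close_job())
E
```

```text
the job is handed in; nothing more can be done
None
```

The turntable is locked: the bolt is home on its stop, the catch has sprung back up, and the arm is well clear. I handed the job in at about 9.4 s of the 34 s allowed.

I pressed the catch down onto its stop with one fingertip and kept about 11 N on it. The other fingertip pushed the knob until the bolt stopped, then I backed off the knob, lifted straight up and moved away.

**Checks that agreed**
- **Bolt on its stop:** the push force rose from 12 to 22 N with no further motion. The last pictures show the bolt's nose between the cheeks.
- **Catch up:** its position in both pictures is back to the start, within 0.1 pixel.
- **Turntable and the things on the stand:** the before-and-after top pictures show no change there, apart from the bolt and knob.

**Checks that disagreed**
- **Knob travel:** it measured about 30 mm from the top camera and 28 mm from the side camera, not 32 mm. The starting picture suggests the bolt began 2–3 mm forward, within its play. I went by the hard stop.
- **Fingertip height:** the fingertips sat about 40 mm higher than the reported tool position implied, so I found the catch by camera and force instead.
- **Pine cone:** its image shifted by about 0.6 pixel (1–2 mm), leaning slightly, compared with the first picture. The arm never came near it, and it was still in the last frames.
- **Peak force:** the press reached about 25 N at the catch stop before I eased it back to 11 N.

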